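Turn the peg carousel and hang the caddy

ROBOT

A 6-joint arm with a two-finger parallel gripper is mounted at the origin on a cart in front of the work surface, level with it; the furniture and walls round the work are solid. World frame = base frame: x ahead of the robot, y to its left, z up, the work surface at z = 0. Lengths are in m, angles in rad, forces in N, time in s.
With the tool pointing down it reaches from about 0.325 to 0.875 m from the base axis. Payload 4.4 kg.
Tool frame: the origin (TCP) lies midway between the tips of the shut fingers; the grasp point (between the pads) lies 19 mm behind it; z points along the fingers, y is the line along which they close (so a half turn about z gives the same grasp; the last joint's range is limited). The gripper opens to 85 mm and grips with 20 to 120 N. Pads are 22 mm wide; open, the fingers measure 114 mm over their backs; the gripper's body (76 mm by 85 mm) begins 54 mm behind the grasp point. The pads swing forward as they close: fully open they stand 13 mm farther back than shut.
Start: joints at [-1.44, 0.207, 1.542, -0, 1.393, -0.15], TCP at [0.159, -0.552, 0.231] pointing down, gripper open.
Joint ranges: [-2.73, 2.73], [-0.86, 2.22], [0.23, 2.46], [-1.11, 4.25], [0.08, 2.63], [-2.82, 2.82]. Speed limits (rad/s): [2.79, 2.79, 3.14, 3.14, 3.14, 3.14].

INTERFACE

Orientations are given as a unit quaternion [x, y, z, w].
In Python, from rig import status, snapshot, calibration, workorder, finder gives the robot as it stands.
- The arm moves only by the tool drive_tool, never from a script. Its argument "targets" is a list of rows, each a list of 5 numbers: the closure in counts, from 0 (fully open) to 255 (shut), then the shift along the tool's x, y, z in m, then the turn about the tool's z in degrees. In form: [[gripper, dx, dy, dz, twist], ...]. A call has 1 to 12 rows; each row is the pose to reach, as a shift and turn from the pose commanded when the call began, along the tool's axes at that moment; what a row does not reach only later rows make up. A row lasts 1/12 s, in which the tool goes at most 41.7 mm and 7.16 degrees, less where a joint would pass 70% of its speed; a pose out of reach is approached as far as the arm can. A call with a gripper value outside its range is refused whole. The fingers move at their own pace and stop on an object; "force" is the grip in N (left out, the last holds). Time passes only in rows, so rows that repeat a pose let the fingers close. It gives the time, the measured TCP pose, the force, the opening and the grip force at its end, in the units of the state.
- status.sense(): the state, without advancing time (a new reading comes with each control period).
- snapshot(name): name is "scene" or "top" or "wrist"; returns (picture, depth): 400x640x3 uint8, blue, green, red; 400x640 float32, m along the optical axis (not along the pixel's ray), 0 where there is no reading.
- calibration(name): a dict with "intrinsics" (3x3 intrinsics, pixels), "view" (4x4, takes a point from world to camera coordinates). Camera axes: x right, y down, z forward; pixel columns grow to the right and rows downward; lengths in m; the calibration is good to about 2 mm. A picture is of the moment at which its call begins: read the wrist's pose just before it. calibration takes no time and is no camera call; for the wrist camera it gives the pose at the moment of the call.
- workorder.close_job(): hands the job in; it is judged then, once.
Trained networks look in the newest picture that a camera, given by its name, has taken for a name from the list of things; names that differ only in an ending like _2 or _b are one class to them, and where a whole thing is asked for, a point or a joint stands for the part that bears it (a point fixed in the world has none). Each returns a list of dicts, best first, with "score" (0 to 1); they miss things now and then, are a little off and sometimes report something else, mostly with a low value. They report only what shows in the picture. A call takes as long as a camera call.
- finder.silhouettes(label, camera): "region" (400x640 bool, what is visible of it) and "box" ([left, top, right, bottom] in pixels, round what is visible of it).
- finder.mark_of(label, camera): "centre" ([column, row] in pixels: a listed point, or the origin of a listed thing).
The state is a dict: "time": time; "joints": joint angles; "joint_velocities": joint speeds; "effort": joint torques, N m; "tool_pos": TCP position; "tool_rot": TCP orientation; "wrist_force": force on the tool from outside, world axes, zero at the start; "moment": the same for the moment, N m; "finger_gap": opening from 0.0 (shut) to 1.0 (fully open); "grasp_force": force on a finger pad.
Only numpy, scipy, OpenCV 4.12 (cv2) and the standard library are available. Lean on these libraries where they do the work, as an engineer would, in place of code of your own. Each camera call takes 0.05 s, during which the arm holds its last target. There are 200 camera calls.

TASK

Turn the counter-top carousel until its one empty branch points straight out over the brass stud on the foot. Then take the empty wooden caddy standing on the worktop, hang it by its slot on that branch, behind the upturned tip, and push it back along the branch until it presses firmly but gently (about 8 N, for a moment) against the black collar; let go and leave it hanging there. Keep the caddy upright, never push it hard against the carousel (20 N is too much), and leave the jar, the tub and the loose hive tool where they are.

Things in the scene. Friction and masses are not known exactly. Their poses are not given: they have to be found in the camera images.
- rack: The carousel on the worktop. Origin on its upright turning axis at worktop height, z up. The round wooden foot, radius 72 mm, 18 mm high, is fixed; a small brass stud, 10 mm wide, its top 20 mm up, stands 78 mm from the axis along this body's own -x axis: that is the front, roughly towards the robot. A post carries the turning hub (radius 16 mm), which ends 178 mm above the worktop.
- rotor (a joint): Turn of the carousel in rad, anticlockwise from above positive; at 0 the empty branch points exactly over the stud. It turns all round against 0.15 N m of friction, stays where left. Four level branches at 90 degrees, 170 mm above the worktop, reach 125 mm out. The other three carry fixed caddies like the loose one, boards 73 mm from the axis, tops at 231 mm: push sideways on a board to turn it.
- branch_tip (a point): End of the empty branch, on its centre line, 170 mm above the worktop, 125 mm from the axis. Its own -x points outward along the branch, z up; it turns with the carousel. Branches are round steel bars of 8 mm diameter; the last 8 mm rise, so that the tip's top stands 10 mm above the centre line. It can be pushed sideways with shut fingers.
- collar_zone (a point): Point on the empty branch's centre line, 69 mm from the axis, NOT the collar itself: the black stop collar (22 mm diameter, 10 mm long) is clamped anywhere within 9 mm of here (its outer face 60 to 78 mm from the axis). Where is not measured: feel for it. It is rigid and does not yield to a push.
- caddy_centre (a point): Centre of the loose caddy, 72.5 mm above its underside, z up. Plain wood: open box of two compartments, 54 (x) x 70 (y) x 33 mm high, with an upright centre board 10 mm thick (x), 34 mm wide (y), rising to 145 mm; the board is solid above 88 mm. Grip it near its top across the 10 mm, fingertips over 100 mm above the underside so that they clear the collar. About 0.16 kg; either way round will do.
- caddy_slot (a point): Middle of the upper edge of the hanging slot through the centre board, 88 mm above the caddy's underside. The slot runs through along the caddy's x axis, is 14 mm wide in y and reaches from this edge down 22 mm. When hung this edge rests on top of the branch (4 mm above its centre line).
- caddy: The whole loose caddy; origin at the centre of its underside, axes as for its centre.
- jar: Honey jar with a yellow lid, 62 mm wide, 71 mm high, loose bystander; origin at the centre of its underside.
- tub: Clear plastic tub, 70 mm wide, 59 mm high, loose bystander; origin at the centre of its underside.
- tool: Grey steel hive tool lying flat, 44 x 186 x 23 mm, loose bystander; origin at the centre of its underside.

How it is judged:
On the way, in this order (a step that is already met when the one before it is completed fails the run):
1. the carousel is turned so that the empty branch points over the stud (within 0.15 rad) (value of joint rotor between -0.15 and 0.15 rad), for 0.2 s.
2. the caddy is on the branch behind its upturned tip and pressed against the collar with 4 to 20 N for 0.2 s (contact force between caddy and collar_c0 above 4 N and z of caddy_slot in the frame of branch_tip below 0.009 m), for 0.2 s.
At the end, for the whole second after the job is handed in: The empty branch points over the stud (within 0.2 rad); the caddy hangs on it, at rest and upright (within 0.15 rad), slot edge resting on the branch (within 4 mm) and over it (within 6 mm sideways), its board within about 4 mm of touching the collar; all released (value of joint rotor between -0.2 and 0.2 rad and z of caddy_slot in the frame of branch_tip between 0 and 0.008 m and y of caddy_slot in the frame of branch_tip between -0.006 and 0.006 m and horizontal distance between caddy_slot and collar_c0 below 0.0145 m and angle between caddy's own z axis and vertical below 0.15 rad and linear speed of caddy below 0.02 m/s).
It fails at once if the caddy is pushed against the carousel with more than 20 N (contact force between caddy and rack above 20 N).
It fails at once if the caddy is tipped by more than 0.35 rad (angle between caddy's own z axis and vertical above 0.35 rad).
It fails at once if the jar, tub or loose hive tool is moved by more than 20 mm (distance of any of jar, tub, tool from where it was at the start of the episode above 0.02 m).
It also fails if it takes over 67 s, if anything falls off the work surface, if the arm or the gripper's body presses on something with over 40 N, if the wrist force passes 120 N, or if a joint passes its speed limit or range.

## Working session

There is one attempt and no reset: what is moved stays moved. The work goes in short steps, Python scripts to look and compute and a tool call to move; the robot and the scene stay as the last step left them, time stands still between calls to the robot, and variables do not carry over. Pictures are saved under pics/ and viewed, at most 10 in all, crops included, and the job is handed in when it is done.

Besides the shell and the picture viewer there is one more tool, called after "Request:" by a JSON object that holds its "op" and its "data". drive_tool: Moves the arm, as the interface text tells. Its arguments: {"type":"object","properties":{"targets":{"type":"array"},"force":{"type":"number"}},"required":["targets"]}

```bash
mkdir -p pics
cat > h.py <<'E'
import numpy as np, cv2
from rig import status, snapshot, calibration, workorder, finder
from scipy.spatial.transform import Rotation as R
def pts(cam, d, mask):
    c=calibration(cam); K=np.array(c["intrinsics"]); V=np.linalg.inv(np.array(c["view"]))
    v,u=np.nonzero(mask&(d>0)); z=d[v,u]
    p=np.c_[(u-K[0,2])/K[0,0]*z,(v-K[1,2])/K[1,1]*z,z,np.ones(len(z))]
    return (p@V.T)[:,:3]
def ray(cam,px,z):
    c=calibration(cam); K=np.array(c["intrinsics"]); V=np.linalg.inv(np.array(c["view"]))
    d=V[:3,:3]@np.linalg.inv(K)@np.array([px[0],px[1],1.]); o=V[:3,3]
    return o+d*(z-o[2])/d[2]
def proj(cam,p):
    c=calibration(cam); q=np.array(c["view"])@np.r_[p,1]; q=np.array(c["intrinsics"])@q[:3]; return q[:2]/q[2]
E
python3 - <<'E'
from h import *
np.set_printoptions(precision=3,suppress=True)
ims=[]
for cam in ("scene","top"):
    im,d=snapshot(cam); ims.append(im); np.save(f"{cam}.npy",d)
    for n,z in (("rack",0),("branch_tip",.17),("collar_zone",.17),("caddy_centre",.0725),("caddy_slot",.088),("jar",0),("tub",0),("tool",0),("caddy",0)):
        for r in finder.mark_of(n,cam)[:2]:
            print(cam,n,round(r["score"],2),np.round(r["centre"]),ray(cam,r["centre"],z))
    for n in ("caddy","rack"):
        for r in finder.silhouettes(n,cam)[:2]:
            p=pts(cam,d,r["region"]); print(cam,n,round(r["score"],2),r["box"],len(p), np.percentile(p,[2,50,98],axis=0).ravel())
cv2.imwrite("pics/a.png",cv2.resize(np.vstack(ims),(480,600)))
cv2.imwrite("pics/top.png",ims[1]);cv2.imwrite("pics/scene.png",ims[0])
print({k:np.round(v,3) for k,v in status.sense().items()})
E
```

```text
scene rack 0.85 [247. 275.] [ 0.544  0.172 -0.   ]
scene branch_tip 0.75 [259. 173.] [0.62  0.056 0.17 ]
scene branch_tip 0.45 [355. 238.] [0.296 0.162 0.17 ]
scene collar_zone 0.73 [255. 184.] [0.576 0.108 0.17 ]
scene caddy_centre 0.69 [357. 207.] [ 0.474 -0.113  0.073]
scene caddy_slot 0.85 [361. 199.] [ 0.473 -0.125  0.088]
scene caddy_slot 0.18 [360. 208.] [ 0.447 -0.081  0.088]
scene jar 0.65 [303. 220.] [ 0.622 -0.085  0.   ]
scene jar 0.4 [255. 185.] [ 0.908 -0.177  0.   ]
scene tub 0.76 [331. 203.] [ 0.632 -0.218 -0.   ]
scene tool 0.87 [329. 258.] [0.457 0.015 0.   ]
scene caddy 0.82 [358. 239.] [ 0.456 -0.095  0.   ]
scene caddy 0.74 [340.3, 177.8, 374.4, 246.6] 1166 [ 0.435 -0.141  0.001  0.46  -0.092  0.033  0.52  -0.066  0.145]
scene rack 0.71 [180.1, 162.3, 313.1, 298.7] 8678 [0.447 0.098 0.007 0.503 0.206 0.119 0.608 0.264 0.229]
scene rack 0.29 [181.5, 159.3, 311.5, 267.4] 6274 [0.444 0.093 0.089 0.497 0.219 0.131 0.627 0.266 0.23 ]
top rack 0.58 [250. 194.] [0.536 0.171 0.   ]
top branch_tip 0.62 [290. 160.] [0.604 0.055 0.17 ]
top collar_zone 0.65 [266. 171.] [0.57
[... 319 characters left out ...]
 0.89 [334.4, 210.2, 365.3, 231.9] 505 [ 0.439 -0.137  0.001  0.464 -0.103  0.007  0.493 -0.07   0.146]
top rack 0.58 [198.9, 142.1, 285.5, 230.3] 3774 [0.454 0.097 0.01  0.533 0.18  0.118 0.627 0.243 0.231]
{'time': np.float64(1.2), 'joints': array([-1.44 ,  0.207,  1.542, -0.   ,  1.393, -0.15 ]), 'joint_velocities': array([ 0.001, -0.   ,  0.001,  0.   ,  0.   ,  0.002]), 'effort': array([ -0.   , -38.307, -29.197,  -0.   ,   0.001,   0.   ]), 'tool_pos': array([ 0.159, -0.552,  0.231]), 'tool_rot': array([ 0.99,  0.14, -0.  , -0.  ]), 'wrist_force': array([-0.65 , -0.2  , -0.249]), 'moment': array([ 0.006,  0.023, -0.053]), 'grasp_force': np.float64(0.0), 'finger_gap': np.float64(0.999)}
```

View pics/top.png

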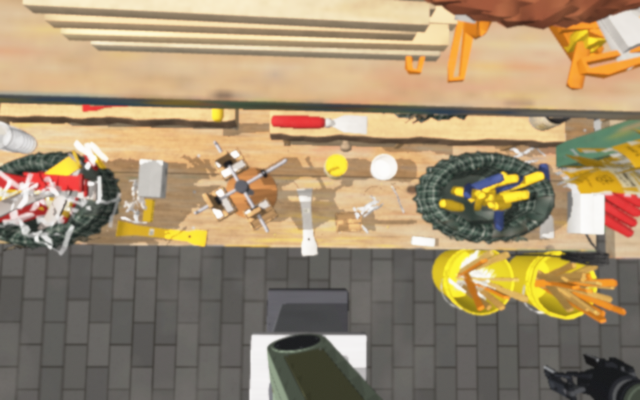

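View pics/scene.png

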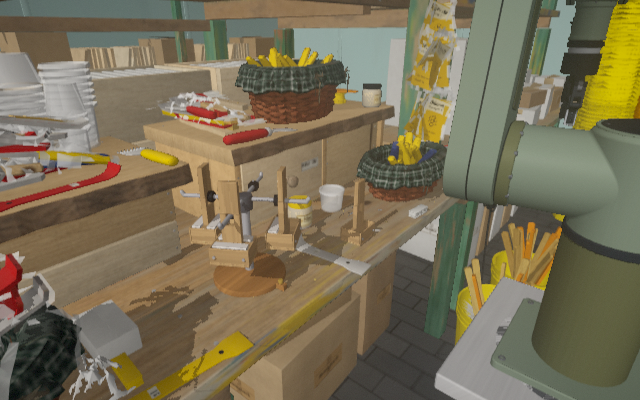

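The top view shows the carousel hub near (242,187), with the empty branch pointing up-right to about (287,160). The loose caddy is near (362,212), the jar at (335,166) and the tub at (383,166), with a basket to the right. In the scene view the stud is near (281,284).

Run:
```python
from h import *
np.set_printoptions(precision=3,suppress=True,linewidth=200)
d=np.load("top.npy"); p=pts("top",d,d>0)
print("heights rows x=.2...8, cols y=-.6...4")
for x in np.arange(.2,.85,.05):
    print(round(x,2),[round(float(p[(abs(p[:,0]-x)<.025)&(abs(p[:,1]-y)<.025),2].max(initial=-1)),2) for y in np.arange(-.6,.41,.1/2)])
print("stud",ray("scene",(281,284),.018))
im=cv2.imread("pics/scene.png")
cv2.imwrite("pics/s2.png",cv2.resize(im[150:310,170:390],None,fx=3.6,fy=3.6,interpolation=cv2.INTER_CUBIC))
```

```text
heights rows x=.2...8, cols y=-.6...4
0.2 [0.35, 0.45, 0.46, -0.71, -0.71, -0.71, -0.71, -0.71, -0.71, -0.71, -0.71, 0.56, 0.55, 0.53, 0.35, -0.71, -0.71, -0.71, -0.71, -0.71, -0.71]
0.25 [-0.55, -0.46, -0.71, -0.71, -0.71, -0.71, -0.71, -0.71, -0.71, -0.71, 0.56, 0.56, -0.71, -0.71, -0.71, -0.71, -0.71, -0.71, -0.71, -0.71, -0.7]
0.3 [-0.45, -0.45, -0.71, -0.71, -0.71, -0.71, -0.71, -0.71, -0.71, -0.71, -0.71, -0.71, -0.71, -0.71, -0.71, -0.71, -0.71, -0.71, -0.71, -0.71, -0.71]
0.35 [-0.45, -0.71, -0.71, -0.71, -0.71, -0.71, -0.71, -0.71, -0.71, -0.71, -0.71, -0.71, 0.01, -0.71, -0.71, -0.71, -0.71, -0.71, -0.71, -0.71, -0.71]
0.4 [0.0, 0.1, 0.1, 0.11, 0.1, 0.11, 0.02, 0.0, 0.0, 0.0, 0.01, 0.01, 0.01, 0.0, 0.01, 0.01, 0.0, 0.01, 0.01, 0.01, 0.01]
0.45 [0.12, 0.13, 0.13, 0.14, 0.12, 0.12, 0.11, 0.01, 0.0, 0.04, 0.15, 0.04, 0.01, 0.01, 0.18, 0.23, 0.12, 0.18, 0.01, 0.01, 0.01]
0.5 [0.12, 0.13, 0.13, 0.15, 0.16, 0.14, 0.14, 0.08, 0.03, 0.04, 0.04, 0.03, 0.01, 0.01, 0.23, 0.23, 0.23, 0.23, 0.0, 0.01, 0.04]
0.55 [0.12, 0.15, 0.15, 0.15, 0.16, 0.15, 0.12, 0.07, 0.02, 0.02, 0.0, 0.0, 0.03, 0.03, 0.18, 0.18, 0.18, 0.12, 0.0, 0.01, 0.05]
0.6 [0.29, 0.15, 0.15, 0.58, 0.6, 0.6, 0.74, 0.77, 0.76, 0.6, 0.6, 0.6, 0.6, 0.6, 0.6, 0.6, 0.6, 0.6, 0.6, 0.6, 0.6]
0.65 [0.23, 0.26, 0.27, 0.23, 0.6, 0.6, 0.75, 0.78, 0.77, 0.75, 0.73, 0.67, 0.67, 0.67, 0.67, 0.67, 0.67, 0.67, 0.67, 0.6, 0.6]
0.7 [0.23, 0.3, 0.3, 0.23, 0.6, 0.6, 0.6, 0.6, 0.66, 0.66, 0.67, 0.67, 0.67, 0.67, 0.67, 0.67, 0.67, 0.67, 0.67, 0.6, 0.6]
0.75 [-1.0, -1.0, -1.0, -1.0, -1.0, -1.0, -1.0, -1.0, -1.0, -1.0, -1.0, -1.0, -1.0, -1.0, 0.0, 0.0, 0.02, -1.0, -1.0, -1.0, -1.0]
0.8 [-1.0, -1.0, -1.0, -1.0, -1.0, -1.0, -1.0, -1.0, -1.0, -1.0, -1.0, -1.0, -1.0, -1.0, -0.0, 0.0, 0.0, -1.0, -1.0, -1.0, -1.0]
stud [0.453 0.167 0.018]
```

View pics/s2.png

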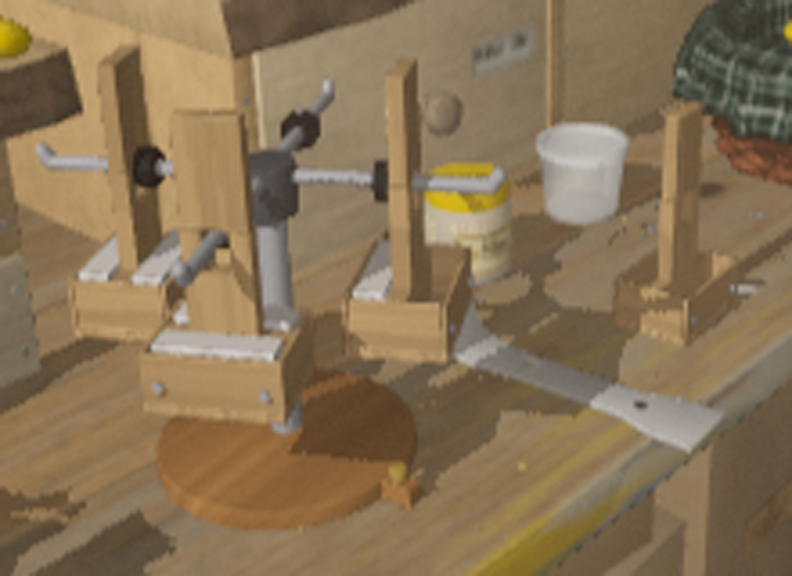

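The crop shows the empty branch pointing away from the camera, with its tip at (327,88). The stud is at crop (397,475), i.e. scene (280,282). I'll move above to look with the wrist camera.

Request:
{"op": "drive_tool", "data": {"targets": [[0,0,0,-0.04,0],[0,0.02,-0.02,-0.08,4],[0,0.05,-0.05,-0.12,10],[0,0.08,-0.08,-0.14,16],[0,0.11,-0.11,-0.14,16],[0,0.14,-0.14,-0.14,16],[0,0.168,-0.168,-0.14,16],[0,0.196,-0.196,-0.14,16],[0,0.224,-0.224,-0.14,16],[0,0.252,-0.252,-0.14,16],[0,0.28,-0.28,-0.14,16],[0,0.308,-0.308,-0.14,16]]}}

```text
time: 2.2
tool_pos: [0.3635, -0.1818, 0.3717]
tool_rot: [1.0, 0.0, 0.001, 0.0]
wrist_force: [0.5, -0.4, 0.1]
finger_gap: 1.002
grasp_force: 0.0
```

Request:
{"op": "drive_tool", "data": {"targets": [[255,0.04,0,0,0],[255,0.075,0.02,0,0],[255,0.1,-0.05,0,0],[255,0.09,-0.09,0,0],[255,0.08,-0.13,0,0],[255,0.07,-0.16,0,0],[255,0.06,-0.2,0,0],[255,0.06,-0.2,0,0]]}}

```text
time: 2.87
tool_pos: [0.4213, 0.0203, 0.3715]
tool_rot: [1.0, 0.003, 0.0, -0.001]
wrist_force: [-0.1, -0.6, 0.5]
finger_gap: 0.002
grasp_force: 0.0
```

```bash
cat > look.py <<'E'
import sys
from h import *
np.set_printoptions(precision=3,suppress=True,linewidth=200)
s=status.sense(); print(s["time"],s["tool_pos"],s["tool_rot"],s["wrist_force"],s["finger_gap"],s["joints"])
im,d=snapshot("wrist"); np.save("w.npy",d); cv2.imwrite(f"pics/{sys.argv[1]}.png",im)
for n,z in (("rack",0),("branch_tip",.17),("collar_zone",.17),("caddy_centre",.0725),("caddy_slot",.088),("jar",0),("tub",0),("tool",0)):
    for r in finder.mark_of(n,"wrist")[:2]:
        print(n,round(r["score"],2),np.round(r["centre"]),ray("wrist",r["centre"],z))
p=pts("wrist",d,d>0)
def blob(zl,zh,c,rad):
    q=p[(p[:,2]>zl)&(p[:,2]<zh)&(np.hypot(p[:,0]-c[0],p[:,1]-c[1])<rad)]
    if len(q)<20: return None
    (c,s,a)=cv2.minAreaRect(q[:,:2].astype(np.float32)*1000); return len(q),np.round(c,1),np.round(s,1),round(a,1),q.max(0)
print("loose top",blob(.135,.155,(.46,-.1),.08))
print("hub",blob(.17,.185,(.54,.172),.022))
q=p[(p[:,2]>.222)&(p[:,2]<.24)&(np.hypot(p[:,0]-.54,p[:,1]-.172)<.12)]
print("tops n",len(q))
if len(q)>50:
    g=np.zeros((400,400),np.uint8); ij=np.round((q[:,:2]-[.34,-.03])*1000).astype(int); g[ij[:,1],ij[:,0]]=255
    g=cv2.morphologyEx(g,cv2.MORPH_CLOSE,np.ones((5,5)))
    n,l,st,ce=cv2.connectedComponentsWithStats(g)
    for i in range(1,n):
        if st[i,4]>60:
            pp=np.argwhere(l==i)[:,::-1].astype(np.float32); r=cv2.minAreaRect(pp)
            print("board",np.array(r[0])/1000+[.34,-.03],np.round(r[1],1),round(r[2],1))
E
python3 look.py w1
```

```text
2.8667 [0.421 0.02  0.372] [ 1.     0.003  0.    -0.001] [-0.051 -0.605  0.46 ] 0.001761565283328527 [-0.159 -0.208  1.672  0.002  1.678  1.406]
rack 0.74 [480.   1.] [ 0.615 -0.199  0.   ]
rack 0.69 [219.  60.] [0.539 0.159 0.   ]
branch_tip 0.2 [418. 119.] [ 0.473 -0.082  0.17 ]
caddy_centre 0.88 [414. 118.] [ 0.466 -0.108  0.073]
caddy_slot 0.94 [418. 116.] [ 0.469 -0.108  0.088]
jar 0.79 [379.   1.] [ 0.614 -0.068  0.   ]
tub 0.83 [480.   2.] [ 0.612 -0.204  0.   ]
tool 0.76 [325. 116.] [0.463 0.004 0.   ]
loose top (343, array([ 465., -108.]), array([10.3, 34.1]), 4.3, array([ 0.471, -0.091,  0.147]))
hub (1082, array([538.7, 167.5]), array([34.2, 41.7]), 66.6, array([0.562, 0.19 , 0.179]))
tops n 1386
board [0.481 0.124] [10.9 34.7] 31.4
board [0.505 0.224] [34.5 12.2] 31.3
```

View pics/w1.png

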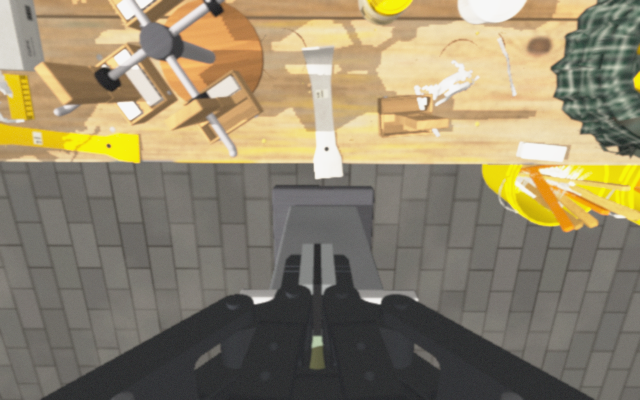

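The wrist view shows the hub at (162,42), with carousel boards at (70,80) and (205,110). The loose caddy is at (410,115), and the empty branch points up-right beyond the hub. The geometry gives the axis at (0.543,0.162), the empty branch at -58.6°, and the loose board at (0.465,-0.108) turned 4°. I'll push the front-right board clockwise from above branch height.

Request:
{"op": "drive_tool", "data": {"targets": [[255,0.03,-0.024,0,0],[255,0.06,-0.048,0.01,0],[255,0.083,-0.066,0.04,0],[255,0.083,-0.066,0.08,0],[255,0.083,-0.066,0.12,0],[255,0.083,-0.066,0.15,0],[255,0.083,-0.066,0.175,0],[255,0.083,-0.066,0.175,0]]}}

```text
time: 3.98
tool_pos: [0.5011, 0.0817, 0.1895]
tool_rot: [1.0, 0.0, -0.007, 0.0]
wrist_force: [-0.9, 0.2, -0.6]
finger_gap: -0.0
grasp_force: 0.0
```

Request:
{"op": "drive_tool", "data": {"targets": [[255,-0.004,-0.009,0,0],[255,-0.009,-0.018,0,0],[255,-0.015,-0.026,0,0],[255,-0.022,-0.033,0,0],[255,-0.027,-0.041,0,0],[255,-0.032,-0.05,0,0],[255,-0.034,-0.06,0,0],[255,-0.036,-0.07,0,0],[255,-0.036,-0.079,0,0],[255,-0.035,-0.089,0,0],[255,-0.032,-0.099,0,0],[255,-0.029,-0.108,0,0]]}}

```text
time: 4.98
tool_pos: [0.4775, 0.1911, 0.1964]
tool_rot: [1.0, 0.001, 0.001, 0.001]
wrist_force: [4.4, -5.5, 1.2]
finger_gap: 0.0
grasp_force: 3.1
```

Request:
{"op": "drive_tool", "data": {"targets": [[255,0.005,-0.008,0,0],[255,0.011,-0.016,0,0],[255,0.016,-0.021,0,0],[255,0.02,-0.025,0,0],[255,0.02,-0.025,0,0]]}}

```text
time: 5.4
tool_pos: [0.4996, 0.214, 0.1964]
tool_rot: [1.0, 0.0, 0.002, 0.002]
wrist_force: [6.8, -9.4, 0.5]
finger_gap: 0.0
grasp_force: 4.5
```

```bash
python3 look.py w2
python3 - <<'E'
from h import *
im,d=snapshot("scene"); cv2.imwrite("pics/s3.png",cv2.resize(im[140:320,160:400],None,fx=3,fy=3,interpolation=cv2.INTER_CUBIC))
for n,z in (("branch_tip",.17),("collar_zone",.17)):
    for r in finder.mark_of(n,"scene")[:2]: print(n,r["score"],r["centre"],ray("scene",r["centre"],z))
E
```

```text
5.4 [0.5   0.214 0.196] [1.    0.    0.002 0.002] [ 6.832 -9.395  0.549] 0.00013610757907974306 [ 0.249  0.17   1.659 -0.006  1.309  1.82 ]
rack 0.87 [366. 129.] [0.54  0.165 0.   ]
collar_zone 0.83 [439. 280.] [0.474 0.145 0.17 ]
jar 0.72 [614.  52.] [ 0.61  -0.062  0.   ]
jar 0.55 [616. 202.] [ 0.464 -0.102  0.   ]
tool 0.88 [508. 203.] [0.462 0.012 0.   ]
loose top None
hub (3963, array([539.2, 170.6]), array([36.3, 38.2]), 59.5, array([0.562, 0.194, 0.18 ]))
tops n 5082
board [0.51  0.226] [60.  28.4] 57.4
branch_tip 0.62 [306.4, 206.8] [0.42532105 0.12381278 0.17      ]
collar_zone 0.79 [276.3, 203.9] [0.47475996 0.14878585 0.17      ]
```

View pics/s3.png

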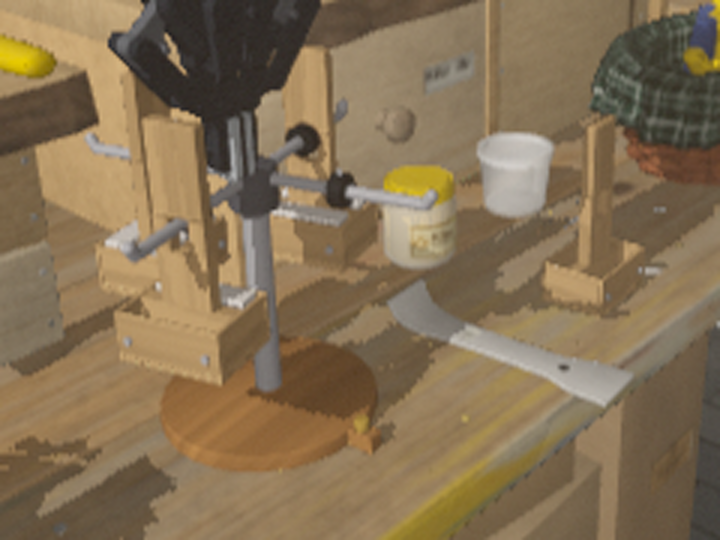

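The empty branch now points toward the lower right, with its tip at crop (432,195). The stud is at crop (362,425). I'll check the stud in the wrist view.

View pics/w2.png

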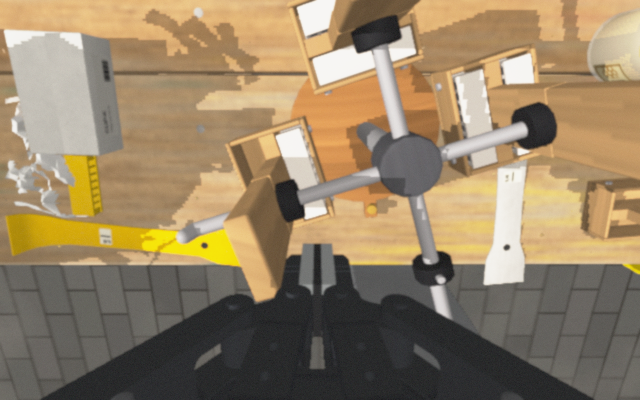

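The wrist view shows the stud at (372,210), the hub at (408,165), and the empty branch running down through its collar at (433,268) to (445,312).

Run:
```python
from h import *
np.set_printoptions(precision=4,suppress=True)
f=lambda px,z:ray("wrist",px,z)
st,h,c,e,r=f((372,210),.019),f((407,165),.178),f((433,268),.17),f((442,306),.17),f((363,129),.02)
a=lambda v:np.degrees(np.arctan2(v[1],v[0]))%360
print(st,h,c,e,r); print("stud dir",a(st-h),a(st-np.r_[.543,.162,0]),np.linalg.norm((st-h)[:2]),"branch",a(c-h),a(e-h),a(e-c), a(f((424,232),.17)-f((417,200),.17)))
```

```text
[0.4617 0.1585 0.019 ] [0.5412 0.1707 0.178 ] [0.4809 0.1493 0.17  ] [0.4562 0.1416 0.17  ] [0.5418 0.1709 0.02  ]
stud dir 188.70118758103843 182.4515906267625 0.08042933652176071 branch 199.50950497467267 198.8985427767048 197.3901846860722 196.49157586799268
```

Using the hub at (0.541,0.170), the stud lies at 188.7° and the branch at about 198°. I'll nudge it about 9.5° more, then back off and lift.

Request:
{"op": "drive_tool", "data": {"targets": [[255,0.003,-0.003,0,0],[255,0.006,-0.005,0,0],[255,0.0095,-0.008,0,0],[255,0.0095,-0.008,0,0],[255,0.0095,-0.008,0,0],[255,0,0,0,0],[255,-0.02,0.02,0,0],[255,-0.02,0.02,-0.04,0],[255,-0.02,0.03,-0.08,0],[255,-0.04,0.06,-0.12,0],[255,-0.06,0.08,-0.15,0],[255,-0.06,0.08,-0.15,0]]}}

```text
time: 7.0
tool_pos: [0.4367, 0.1354, 0.3515]
tool_rot: [1.0, 0.001, 0.003, -0.001]
wrist_force: [0.5, 1.1, 0.5]
finger_gap: -0.005
grasp_force: 0.0
```

Request:
{"op": "drive_tool", "data": {"targets": [[0,0,0,0,0],[0,0,0,0,0],[0,0,0,0,0]]}}

```text
time: 7.25
tool_pos: [0.436, 0.1364, 0.344]
tool_rot: [1.0, 0.001, -0.002, -0.0]
wrist_force: [0.9, -0.1, -0.1]
finger_gap: 0.422
grasp_force: 0.0
```

```bash
python3 look.py w3
```

```text
7.25 [0.436 0.136 0.344] [ 1.     0.001 -0.002 -0.   ] [ 0.923 -0.116 -0.08 ] 0.4215032443382442 [ 0.112 -0.117  1.649  0.001  1.614  1.681]
rack 0.57 [298.  67.] [0.54  0.163 0.   ]
branch_tip 0.75 [306. 192.] [0.417 0.147 0.17 ]
collar_zone 0.58 [295. 136.] [0.471 0.157 0.17 ]
caddy_centre 0.6 [515. 131.] [ 0.465 -0.103  0.073]
caddy_slot 0.82 [522. 131.] [ 0.467 -0.103  0.088]
jar 0.79 [472.  10.] [ 0.612 -0.063  0.   ]
tub 0.89 [579.   5.] [ 0.617 -0.2   -0.   ]
tub 0.46 [514. 130.] [ 0.458 -0.144  0.   ]
tool 0.6 [403. 128.] [0.462 0.014 0.   ]
loose top (457, array([ 465.5, -103. ]), array([10.4, 35.1]), 4.2, array([ 0.472, -0.085,  0.149]))
hub (1441, array([542.2, 170.6]), array([37.9, 36.6]), 59.3, array([0.562, 0.194, 0.182]))
tops n 1879
board [0.552 0.095] [34.8 11.1] 8.4
board [0.531 0.239] [33.8 10.9] 8.5
```

View pics/w3.png

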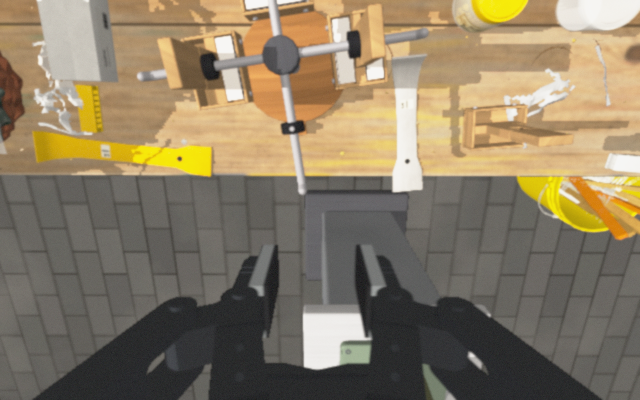

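The carousel is now at about 188.4°, over the stud: boards sit symmetric about the axis at (0.5415,0.167), the branch hangs from (282,55) to (303,190), and the stud is hidden under it. Now the caddy at (0.4655,-0.103), turned 4.2°.

Request:
{"op": "drive_tool", "data": {"targets": [[0,0.003,0.02,0,-7],[0,0.006,0.045,0,-14],[0,0.01,0.07,0,-21],[0,0.013,0.095,0,-28],[0,0.016,0.12,0,-35],[0,0.019,0.145,0,-42],[0,0.021,0.165,0,-49],[0,0.023,0.185,0,-56],[0,0.025,0.2,0.02,-63],[0,0.027,0.215,0.04,-70],[0,0.029,0.23,0.06,-77],[0,0.03,0.24,0.08,-84]]}}

```text
time: 8.7
tool_pos: [0.4672, -0.106, 0.2656]
tool_rot: [0.741, 0.672, 0.0, 0.001]
wrist_force: [0.1, -0.5, 0.3]
finger_gap: 1.003
grasp_force: 0.0
```

Request:
{"op": "drive_tool", "data": {"targets": [[0,0,0,0.02,-7],[0,0,0,0.03,-10.2],[0,0,0,0.03,-10.2],[0,0,0,0.03,-10.2],[0,0,0,0.03,-10.2]]}}

```text
time: 9.12
tool_pos: [0.4676, -0.1047, 0.2374]
tool_rot: [0.681, 0.733, 0.0, 0.001]
wrist_force: [-0.9, -0.4, 0.6]
finger_gap: 1.001
grasp_force: 0.0
```

```bash
python3 look.py w4 | grep -E "^[0-9]|loose|caddy"; python3 -c "
from h import *
s=status.sense();print(s['tool_pos'],R.from_quat(s['tool_rot']).as_matrix().round(3))"
```

```text
9.1167 [ 0.468 -0.105  0.237] [0.681 0.733 0.    0.001] [-0.934 -0.441  0.626] 1.0010502700064912 [-0.401 -0.007  1.762  0.     1.384 -0.475]
caddy_slot 0.71 [314. 174.] [ 0.465 -0.099  0.088]
loose top (646, array([ 463.4, -102.9]), array([ 9.7, 34.2]), 4.3, array([ 0.469, -0.086,  0.146]))
[ 0.46702052 -0.10450569  0.23653592] [[-0.075  0.997  0.   ]
 [ 0.997  0.075 -0.   ]
 [-0.     0.    -1.   ]]
```

Request:
{"op": "drive_tool", "data": {"targets": [[0,0.001,-0.003,0.04,0],[0,0.001,-0.003,0.08,0],[0,0.001,-0.003,0.11,0],[0,0.001,-0.003,0.13,0],[0,0.001,-0.003,0.13,0],[255,0.001,-0.003,0.13,0],[255,0.001,-0.003,0.13,0],[255,0.001,-0.003,0.13,0],[255,0.001,-0.003,0.13,0],[255,0.001,-0.003,0.13,0],[255,0.001,-0.003,0.13,0],[255,0.001,-0.003,0.13,0]], "force": 60}}

```text
time: 10.57
tool_pos: [0.4643, -0.104, 0.1073]
tool_rot: [0.68, 0.733, 0.0, 0.001]
wrist_force: [-1.7, 0.2, 4.2]
finger_gap: 0.112
grasp_force: 59.2
```

Request:
{"op": "drive_tool", "data": {"targets": [[255,0,0,-0.025,0],[255,0,0,-0.055,0],[255,0.01,-0.003,-0.085,-1],[255,0.035,-0.009,-0.096,-2],[255,0.065,-0.015,-0.096,-4.1],[255,0.095,-0.022,-0.096,-4.1],[255,0.125,-0.029,-0.096,-4.1],[255,0.155,-0.036,-0.096,-4.1],[255,0.185,-0.043,-0.096,-4.1],[255,0.215,-0.05,-0.096,-4.1],[255,0.24,-0.057,-0.096,-4.1],[255,0.253,-0.057,-0.096,-4.1]]}}

```text
time: 11.57
tool_pos: [0.3857, 0.1466, 0.2016]
tool_rot: [0.653, 0.758, -0.0, -0.001]
wrist_force: [-0.5, 0.8, -1.5]
finger_gap: 0.11
grasp_force: 59.0
```

Request:
{"op": "drive_tool", "data": {"targets": [[255,0,0,0,0],[255,0,0,0,0],[255,0,0,0,0]]}}

```text
time: 11.82
tool_pos: [0.388, 0.1438, 0.202]
tool_rot: [0.654, 0.757, -0.0, 0.0]
wrist_force: [0.2, -1.4, -1.0]
finger_gap: 0.108
grasp_force: 59.0
```

Run:
```python
from h import *
np.set_printoptions(precision=4,suppress=True)
s=status.sense(); print(s["time"],s["tool_pos"],s["wrist_force"],s["finger_gap"]); M=R.from_quat(s["tool_rot"]).as_matrix(); print(M)
im,d=snapshot("wrist"); im2,d2=snapshot("scene")
cv2.imwrite("pics/c.png",np.hstack([cv2.resize(im,(480,300)),cv2.resize(im2[140:320,160:400],(320,240))[:,:] if 0 else cv2.resize(im2[120:320,200:400],(300,300))]))
for cam in ("wrist","scene"):
    for n,z in (("branch_tip",.17),("collar_zone",.17),("caddy_slot",s["tool_pos"][2]-.019),("rack",0)):
        for r in finder.mark_of(n,cam)[:1]: print(cam,n,round(r["score"],2),np.round(r["centre"]),ray(cam,r["centre"],z))
p=pts("wrist",d,d>0); ax=np.r_[.5415,.167]
q=p[(p[:,2]>.16)&(p[:,2]<.185)]; q=q[(q[:,0]<.49)&(np.linalg.norm(q[:,:2]-ax,axis=1)<.13)&(np.linalg.norm(q[:,:2]-ax,axis=1)>.05)&(abs(q[:,1]-.155)<.03)]
v=q[:,:2]-ax; print(len(q), np.median(q,axis=0))
if len(q)>30:
    l=cv2.fitLine(q[:,:2].astype(np.float32),cv2.DIST_HUBER,0,.001,.001).ravel(); print("line",l,np.degrees(np.arctan2(l[1],l[0])), "lateral of tool from line",(s["tool_pos"][:2]-l[2:])@[-l[1],l[0]])
```

```text
11.8167 [0.388  0.1438 0.202 ] [ 0.2347 -1.3603 -1.0492] 0.10763460486140791
[[-0.1459  0.9893 -0.0004]
 [ 0.9893  0.1459 -0.0006]
 [-0.0006 -0.0005 -1.    ]]
wrist branch_tip 0.64 [371. 229.] [0.4182 0.1506 0.17  ]
wrist collar_zone 0.95 [470. 232.] [0.4732 0.1568 0.17  ]
wrist caddy_slot 0.84 [318. 240.] [0.3891 0.146  0.183 ]
wrist rack 0.76 [468. 167.] [0.5438 0.1667 0.    ]
scene branch_tip 0.95 [300. 209.] [0.4277 0.1393 0.17  ]
scene collar_zone 0.7 [274. 206.] [0.4712 0.1593 0.17  ]
scene caddy_slot 0.83 [315. 210.] [0.3878 0.1457 0.183 ]
scene rack 0.97 [250. 278.] [0.5338 0.1748 0.    ]
2616 [0.4677 0.1575 0.1739]
line [0.9857 0.1684 0.4651 0.1596] 9.696172 lateral of tool from line -0.0025728034301724916
```

View pics/c.png

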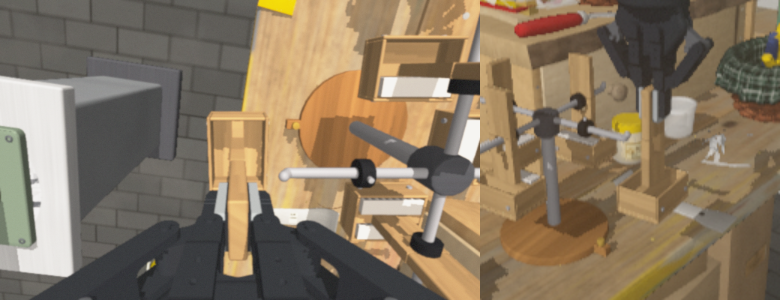

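The wrist image shows the branch, tip at (283,174), lined up with the caddy board at (237,180), about 1 mm off sideways. The scene crop agrees. I'll thread the slot over the tip now.

Request:
{"op": "drive_tool", "data": {"targets": [[255,0.001,0.008,0.0005,0],[255,0.001,0.016,0.0005,0],[255,0.001,0.022,0.0005,0],[255,0.001,0.028,0.0005,0],[255,0.001,0.034,0.0005,0],[255,0.001,0.04,0.0005,0],[255,0.001,0.046,0.0005,0],[255,0.001,0.052,0.0005,0],[255,0.001,0.056,0.0005,0],[255,0.001,0.056,0.0005,0]]}}

```text
time: 13.15
tool_pos: [0.4443, 0.1535, 0.2019]
tool_rot: [0.654, 0.757, 0.0, 0.0]
wrist_force: [-0.3, -0.1, -1.3]
finger_gap: 0.11
grasp_force: 59.0
```

Request:
{"op": "drive_tool", "data": {"targets": [[255,0,0,0.003,0],[255,0,0,0.006,0],[255,0,0,0.007,0],[255,0,0,0.007,0]]}}

```text
time: 13.48
tool_pos: [0.4425, 0.1533, 0.1941]
tool_rot: [0.653, 0.757, -0.001, -0.001]
wrist_force: [-0.8, -0.5, -2.0]
finger_gap: 0.111
grasp_force: 59.0
```

Run:
```python
from h import *
np.set_printoptions(precision=4,suppress=True)
s=status.sense(); print(s["time"],s["tool_pos"],s["wrist_force"],s["moment"],"r",np.hypot(*(s["tool_pos"][:2]-[.5415,.167])))
im,d=snapshot("wrist"); im2,d2=snapshot("scene")
cv2.imwrite("pics/c2.png",np.hstack([cv2.resize(im,(480,300)),cv2.resize(im2[150:270,220:340],(300,300))]))
```

```text
13.4833 [0.4425 0.1533 0.1941] [-0.827  -0.5441 -1.9649] [0.0365 0.0209 0.0239] r 0.09990474784139518
```

View pics/c2.png

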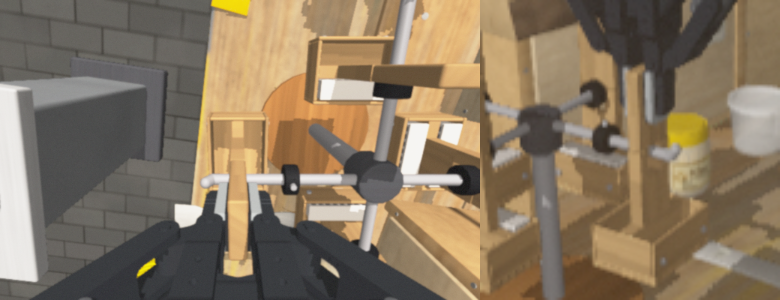

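Threaded: the branch passes through the slot, and the tip (207,182) is outside the board (237). The collar is at (290,178). Now I'll feel inward.

Request:
{"op": "drive_tool", "data": {"targets": [[255,0,0.003,0,0],[255,0,0.006,0,0],[255,0,0.009,0,0],[255,0,0.012,0,0],[255,0,0.014,0,0],[255,0,0.0145,0,0],[255,0,0.015,0,0],[255,0,0.0155,0,0],[255,0,0.016,0,0],[255,0,0.0165,0,0]]}}

```text
time: 14.42
tool_pos: [0.4596, 0.1559, 0.1948]
tool_rot: [0.653, 0.757, -0.0, -0.0]
wrist_force: [-0.5, -0.1, -1.7]
finger_gap: 0.108
grasp_force: 59.0
```

Request:
{"op": "drive_tool", "data": {"targets": [[255,0,0.0005,0,0],[255,0,0.001,0,0],[255,0,0.0015,0,0],[255,0,0.002,0,0]]}}

```text
time: 14.75
tool_pos: [0.4617, 0.1562, 0.1948]
tool_rot: [0.653, 0.757, 0.0, -0.0]
wrist_force: [-0.7, 0.3, -1.5]
finger_gap: 0.11
grasp_force: 59.0
```

Request:
{"op": "drive_tool", "data": {"targets": [[255,0,0.0005,0,0],[255,0,0.001,0,0],[255,0,0.0015,0,0]]}}

```text
time: 15.0
tool_pos: [0.4632, 0.1564, 0.1948]
tool_rot: [0.653, 0.757, -0.0, -0.0]
wrist_force: [0.8, -0.1, -2.2]
finger_gap: 0.111
grasp_force: 59.1
```

Request:
{"op": "drive_tool", "data": {"targets": [[255,0,0.0005,0,0],[255,0,0.001,0,0],[255,0,0.0015,0,0]]}}

```text
time: 15.25
tool_pos: [0.4647, 0.1566, 0.1948]
tool_rot: [0.653, 0.757, 0.0, 0.0]
wrist_force: [0.1, 0.6, -1.3]
finger_gap: 0.108
grasp_force: 59.0
```

Request:
{"op": "drive_tool", "data": {"targets": [[255,0,0.0005,0,0],[255,0,0.001,0,0],[255,0,0.0015,0,0]]}}

```text
time: 15.5
tool_pos: [0.4661, 0.1568, 0.1948]
tool_rot: [0.653, 0.757, 0.0, -0.0]
wrist_force: [0.3, -0.2, -1.5]
finger_gap: 0.108
grasp_force: 59.0
```

Request:
{"op": "drive_tool", "data": {"targets": [[255,0,0.0005,0,0],[255,0,0.001,0,0]]}}

```text
time: 15.67
tool_pos: [0.4671, 0.157, 0.1948]
tool_rot: [0.653, 0.757, 0.0, -0.0]
wrist_force: [-0.2, 0.5, -1.6]
finger_gap: 0.107
grasp_force: 59.0
```

Request:
{"op": "drive_tool", "data": {"targets": [[255,0,0.0005,0,0],[255,0,0.001,0,0],[255,0,0.0015,0,0]]}}

```text
time: 15.92
tool_pos: [0.4686, 0.1572, 0.1948]
tool_rot: [0.654, 0.757, 0.0, -0.0]
wrist_force: [-1.1, -0.4, -1.2]
finger_gap: 0.105
grasp_force: 59.0
```

Request:
{"op": "drive_tool", "data": {"targets": [[255,0,0.0005,0,0],[255,0,0.001,0,0]]}}

```text
time: 16.08
tool_pos: [0.4695, 0.1573, 0.1947]
tool_rot: [0.654, 0.757, -0.0, -0.0]
wrist_force: [0.2, 0.1, -1.2]
finger_gap: 0.106
grasp_force: 59.1
```

Request:
{"op": "drive_tool", "data": {"targets": [[255,0,0.0005,0,0],[255,0,0.001,0,0],[255,0,0.0015,0,0]]}}

```text
time: 16.33
tool_pos: [0.4697, 0.1574, 0.1945]
tool_rot: [0.653, 0.757, -0.001, -0.001]
wrist_force: [-5.7, -0.6, 1.3]
finger_gap: 0.111
grasp_force: 59.4
```

Request:
{"op": "drive_tool", "data": {"targets": [[255,0,0.0005,0,0],[255,0,0.001,0,0]]}}

```text
time: 16.5
tool_pos: [0.4698, 0.1574, 0.1943]
tool_rot: [0.653, 0.757, -0.002, -0.002]
wrist_force: [-7.6, -1.6, 2.8]
finger_gap: 0.112
grasp_force: 59.6
```

Contact at about 7.7 N; hold it there.

Request:
{"op": "drive_tool", "data": {"targets": [[255,0,0.0003,0,0],[255,0,0.0003,0,0],[255,0,0.0003,0,0],[255,0,0.0003,0,0],[255,0,0.0003,0,0],[255,0,0.0003,0,0]]}}

```text
time: 17.0
tool_pos: [0.4698, 0.1574, 0.1943]
tool_rot: [0.653, 0.757, -0.002, -0.002]
wrist_force: [-8.1, -1.6, 2.5]
finger_gap: 0.107
grasp_force: 59.6
```

Request:
{"op": "drive_tool", "data": {"targets": [[255,0,-0.001,0,0],[255,0,-0.0018,0.0003,0],[255,0,-0.0018,0.0003,0],[215,0,-0.0018,0.0003,0],[200,0,-0.0018,0.0003,0],[180,0,-0.0018,0.0003,0],[180,0,-0.0018,0.0003,0],[180,0,-0.0018,0.0003,0],[180,0,-0.0018,0.0003,0]]}}

```text
time: 17.75
tool_pos: [0.471, 0.1575, 0.1947]
tool_rot: [0.654, 0.757, 0.0, 0.0]
wrist_force: [0.5, -0.8, -1.0]
finger_gap: 0.294
grasp_force: 0.0
```

Request:
{"op": "drive_tool", "data": {"targets": [[180,0,0,-0.01,0],[180,0,0,-0.025,0],[180,0,0,-0.045,0],[180,0,0,-0.075,0],[180,0,0,-0.11,0],[180,0,0,-0.14,0],[180,0,0,-0.14,0],[180,0,0,-0.14,0],[180,0,0,-0.14,0]]}}

```text
time: 18.5
tool_pos: [0.4703, 0.1574, 0.3345]
tool_rot: [0.653, 0.757, -0.0, 0.0]
wrist_force: [-0.5, 0.2, -0.1]
finger_gap: 0.295
grasp_force: 0.0
```

Run:
```python
from h import *
np.set_printoptions(precision=4,suppress=True)
im,d=snapshot("wrist"); im2,d2=snapshot("scene")
cv2.imwrite("pics/c3.png",np.hstack([cv2.resize(im,(480,300)),cv2.resize(im2[150:270,210:330],(300,300))]))
p=pts("wrist",d,d>0); q=p[(p[:,2]>.22)&(p[:,2]<.24)&(np.hypot(p[:,0]-.47,p[:,1]-.157)<.035)]
print(len(q),q.max(0)[2],np.median(q[:,2]),cv2.minAreaRect(q[:,:2].astype(np.float32)*1000));
```

```text
569 0.2306177654342325 0.22886147890385802 ((468.09759521484375, 158.58180236816406), (9.318352699279785, 33.28843307495117), 8.485962867736816)
```

View pics/c3.png

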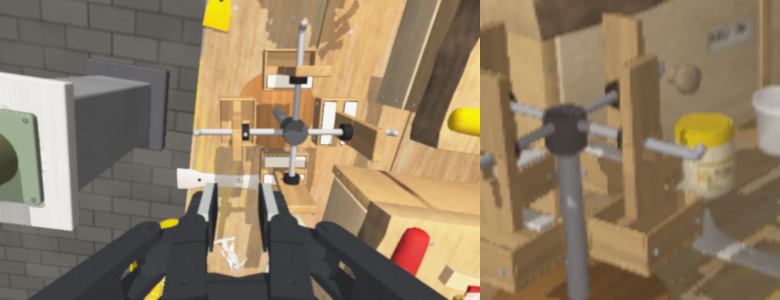

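The caddy hangs on the branch against the collar: in the wrist view its board is at (237,133), right beside the collar at (246,131). It is upright with its top at about 0.230 m, and the gripper is clear.

```bash
python3 -c "
from rig import workorder; print(workorder.close_job())"
```

```text
the job is handed in; nothing more can be done
None
```

The carousel is turned over the stud, and the caddy was pressed at about 8 N against the collar and left hanging there upright; the job is handed in, but the hand-in gave no verdict.

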